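# Refit the keyed drive shaft of a bench mill

### The job

The bench mill's drive shaft has to go back in: lift the lidded grinding can off the mill base by its bow handle and set it down gently, upright, on the worktop beside the base. Then take the keyed shaft out of the parts stand by the flats at its upper end, put it into the drive hub that the can was covering, turn it until its key slips into the keyway, and push it fully home against the seal spring, until its collar sits on the hub. Finish while still gripping the shaft and pressing it home, so that I can tighten the grub screw, and leave the other things on the bench where they are.

Things in the scene. Friction and masses are not known exactly. Their poses are not given: they have to be found in the camera images.
- mill_base: white bench mill base with a dark panel on its front, fixed; 188 x 160 x 90 mm. Origin on the drive axis at worktop level; front = its -x side, 108 mm from the axis, back 80 mm, sides 80 mm. The flat deck is 90 mm up; a locating ring on it (99 mm inner, 107 mm outer diameter, 4.5 mm high) holds the can's foot with 4 mm play
- hub_mouth (a point): drive axis at the top face of the steel drive hub (47 mm wide), 2 mm below the deck, under the can at first; axes of the mill base. Bore 18 mm wide, 46 mm deep, one keyway 8 mm wide out to 13.5 mm from the axis, its direction not reported: within 0.5 rad of the base's front (-x), seen from above or found by turning the shaft under about 5 N. Stiff hub: 0.12 N m turns it
- seal_cup (a joint): sprung cup inside the hub bore, pushed down by the shaft's tip: 0 at rest, its top then 28 mm below the hub face; value in m, grows downward, 0.012 when the shaft is home. It pushes back with 3 N at first touch and 9 N when the shaft is home; let go, the shaft rises again
- can_handle (a point): middle of the grip bar of the bow handle of the grinding can, a closed steel can with grey lid, 105 mm diameter, 131 mm high with handle, 0.4 kg. The point is on the can's axis, 126 mm above its underside; the black bar is round, 10 mm thick, straight for 52 mm along the can's y axis, with 29 mm of free space below it; z is up
- shaft_flats (a point): centre of the flat-sided upper end of the loose steel drive shaft standing in the parts stand: 14 mm across the flats (along its y), 22 mm wide (x), 30 mm high; z up along the shaft, 0.18 kg, 88 mm long. Below the point: a 30 mm collar from 27 to 33 mm down, its underside finally sits on the hub face, when the point is 33 mm above the hub mouth
- shaft_key (a point): lower end of the shaft's key, on the shaft's axis, 59 mm below the centre of the flats; same axes. The one key sticks out to the shaft's -x side, 6 mm wide, to 12.5 mm from the axis, 22 mm high. The round shaft is 16 mm thick and goes on for 14 mm below this point, its tip tapered to 10 mm. With the key resting on the hub face this point is level with the hub mouth
- parts_stand: white plastic block, fixed, 68 (x) x 98 (y) x 50 mm high; the shaft hangs in its bore by the collar. Origin at worktop level under the bore; it reaches 34 mm to -x, +x and -y, 64 mm to +y. Bore 18 mm wide with a 12 mm slot toward -x for the key; draw the shaft straight up by at least 45 mm. A hex key lies flat on the block
- tape_roll: roll of label tape lying flat behind the work, 68 mm diameter, 18 mm high, origin under its centre; to be left alone
- reagent_bottle: small reagent bottle with black cap behind the work, 36 mm diameter, 66 mm high, origin under its centre; to be left alone
- petri_dish: closed petri dish at the front left, 59 mm diameter, 15 mm high, origin under its centre; to be left alone

How it is judged (in metres and radians):
On the way, in this order (a step that is already met when the one before it is completed fails the run):
1. the can is lifted clear of its locating ring, in the grip (z of can_handle in the frame of mill_base above 0.236 m and contact force between the fingers and grinding_can above 0.5 N), for 0.1 s.
2. the can stands upright on the worktop beside the base, released (height (world z) of can_handle between 0.122 and 0.13 m and angle between can_handle's own z axis and vertical below 0.08 rad and contact force between the fingers and grinding_can below 0.1 N and linear speed of grinding_can below 0.03 m/s), for 0.2 s.
3. the key has slipped into the keyway (z of shaft_flats in the frame of hub_mouth below 0.05 m and horizontal distance between shaft_flats and hub_mouth below 0.006 m), for 0.1 s.
At the end, for the whole second after the job is handed in: The shaft is home in the hub: its collar within 2 mm of the hub face, on the drive axis within 4 mm, upright within 0.06 rad, the seal cup pressed down by more than 9 mm, still gripped by the fingers (more than 2 N); the can stands upright (within 0.08 rad) and still on the worktop (z of shaft_flats in the frame of hub_mouth between 0.031 and 0.035 m and value of joint seal_cup above 0.009 m and horizontal distance between shaft_flats and hub_mouth below 0.004 m and angle between shaft_flats's own z axis and vertical below 0.06 rad and contact force between the fingers and drive_shaft above 2 N and contact force between grinding_can and drive_shaft below 0.1 N and height (world z) of can_handle between 0.122 and 0.13 m and angle between can_handle's own z axis and vertical below 0.08 rad and linear speed of grinding_can below 0.03 m/s); the arm keeps its last pose, push and grip.
It fails at once if a bystander (tape roll, reagent bottle, petri dish) is moved by more than 30 mm (distance of any of tape_roll, reagent_bottle, petri_dish from where it was at the start of the episode above 0.03 m).
It fails at once if the can is dropped (moves faster than 0.5 m/s out of the grip) or tipped by more than 0.6 rad ((linear speed of grinding_can above 0.5 m/s and contact force between the fingers and grinding_can below 0.05 N) or angle between can_handle's own z axis and vertical above 0.6 rad).
It also fails if it takes over 67 s, if anything falls off the work surface, if the arm or the gripper's body presses on something with over 40 N, if the wrist force passes 120 N, or if a joint passes its speed limit or range.

### The arm

A 7-joint arm with a two-finger parallel gripper is mounted at the origin on a cart in front of the work surface, level with it; the furniture and walls round the work are solid. World frame = base frame: x ahead of the robot, y to its left, z up, the work surface at z = 0. Lengths are in m, angles in degrees, forces in N, time in s.
With the tool pointing down it reaches from about 0.4 to 0.9 m from the base axis. Payload 5.5 kg.
Tool frame: the origin (TCP) lies at the very end of the fingers, on their centre line; the grasp point (between the pads) lies 19 mm behind it (ctrl.pinch_z is the distance from the TCP to the grasp point, in m); z points along the fingers, y is the line along which they close (so a half turn about z gives the same grasp; the last joint's range is limited). The gripper opens to 85 mm and grips with 20 to 120 N. Pads are 22 mm wide; open, the fingers measure 114 mm over their backs; the gripper's body (76 mm by 85 mm) begins 54 mm behind the grasp point. The pads swing forward as they close: fully open they stand 13 mm farther back than shut.
Start: joints at [86.242, 28.699, -24.465, 88.831, 12.651, 65.22, -12.049], TCP at [0.21, -0.615, 0.231] pointing down, gripper open.
Joint ranges: [-164.97, 164.97], [-17.58, 116.51], [-87.97, 89.64], [11.32, 138.91], [-80.73, 260.73], [10.89, 115.49], [-147.41, 147.41]. Speed limits (degrees/s): [147.25, 147.25, 180, 180, 180, 180, 180].

### API

Orientations are given as [roll, pitch, yaw] about the fixed x, y, z axes, in that order (R = Rz(yaw) Ry(pitch) Rx(roll)).
In Python, from rig import ctrl gives the robot as it stands.
- The arm moves only by the tool servo_tool, never from a script. Its argument "steps" is a list that holds one entry, the list of rows, each a list of 5 numbers: the opening, from 0 (shut) to 1 (fully open), then the shift along the tool's x, y, z in units of 0.03 m (1.0 is 0.03 m), then the turn about the tool's z in units of 0.08 rad (1.0 is 0.08 rad). A call has exactly 8 rows; each row shifts and turns the commanded pose from where the row before left it, along the tool's axes as they then stand; what a row does not reach is not made up. A row lasts 1/8 s, in which the tool goes at most 62.5 mm and 10.7 degrees, less where a joint would pass 70% of its speed; a pose out of reach is approached as far as the arm can. A call with a number of a shift or a turn outside -1 to 1 is refused whole. A call with a gripper value outside its range is refused whole. The fingers move at their own pace and stop on an object; "grip_force" is the grip in N (left out, the last holds). Time passes only in rows, so rows that do not move let the fingers close, or fill a call up. It gives the time, the measured TCP pose, the force, the opening and the grip force at its end, in the units of the state.
- ctrl.state(): the state, without advancing time (a new reading comes with each control period).
- ctrl.snapshot(name): name is "side" or "top" or "wrist"; returns the picture (384x512x3 uint8, blue, green, red); there is no depth.
- ctrl.calibration(name): a dict with "mtx" (3x3 intrinsics, pixels), "xyz" and "rotation" of the camera in the world. Camera axes: x right, y up, looking along -z (the intrinsics and any distortion apply to the point x, -y, -z); pixel columns grow to the right and rows downward; lengths in m; the calibration is good to about 2 mm. A picture is of the moment at which its call begins: read the wrist's pose just before it. calibration takes no time and is no camera call; for the wrist camera it gives the pose at the moment of the call.
- ctrl.hand_in(): hands the job in; it is judged then, once.
Trained networks look in the newest picture that a camera, given by its name, has taken for a name from the list of things; names that differ only in an ending like _2 or _b are one class to them, and where a whole thing is asked for, a point or a joint stands for the part that bears it (a point fixed in the world has none). Each returns a list of dicts, best first, with "conf" (0 to 1); they miss things now and then, are a little off and sometimes report something else, mostly with a low value. They report only what shows in the picture. A call takes as long as a camera call.
- ctrl.outline_of(camera, query): "pixels" (384x512 bool, what is visible of it) and "pixel" ([row, column] in pixels, amid what is visible of it).
The state is a dict: "time_s": time; "qpos": joint angles; "joint_vel": joint speeds; "joint_torque": joint torques, N m; "position": TCP position; "ee_rot": TCP orientation; "force": force on the tool from outside, world axes, zero at the start; "wrist_torque": the same for the moment, N m; "width": opening from 0.0 (shut) to 1.0 (fully open); "finger_force": force on a finger pad.
Only numpy, scipy, OpenCV 4.12 (cv2) and the standard library are available. Lean on these libraries where they do the work, as an engineer would, in place of code of your own. Each camera call takes 0.05 s, during which the arm holds its last target. There are 200 camera calls.

## Working session

There is one attempt and no reset: what is moved stays moved. The work goes in short steps, Python scripts to look and compute and a tool call to move; the robot and the scene stay as the last step left them, time stands still between calls to the robot, and variables do not carry over. Pictures are saved under pics/ and viewed, at most 10 in all, crops included, and the job is handed in when it is done.

Besides the shell and the picture viewer there is one more tool, called after "Request:" as a command line: name --argument value ..., lists and objects as JSON in quotes. servo_tool: Moves the arm, as the interface text tells. Its arguments: {"type":"object","properties":{"steps":{"type":"array"},"grip_force":{"type":"number"}},"required":["steps"]}

```bash
ls; mkdir -p pics; python3 - <<'E'
from rig import ctrl
import cv2,numpy as np
s=ctrl.state(); print({k:np.round(v,3).tolist() for k,v in s.items()}, ctrl.pinch_z)
ims=[]
for n in("side","top"):
    ims.append(ctrl.snapshot(n)); c=ctrl.calibration(n); print(n,c)
    for q in("mill_base","can_handle","shaft_flats","parts_stand","tape_roll","reagent_bottle","petri_dish"):
        for d in ctrl.outline_of(n,q)[:2]: print(n,q,round(d["conf"],2),d["pixel"],d["pixels"].sum())
for n,i in zip(("side","top"),ims): cv2.imwrite(f"pics/{n}0.png",i)
E
```

```text
pics
{'time_s': 0.0, 'qpos': [86.243, 28.752, -24.452, 88.89, 12.648, 65.221, -12.051], 'joint_vel': [0.034, -0.027, 0.132, -0.067, -0.043, 0.011, 0.014], 'joint_torque': [0.0, -56.951, -5.816, -28.094, 0.011, 0.012, -0.0], 'position': [0.21, -0.615, 0.23], 'ee_rot': [-179.89, -0.005, 18.836], 'force': [-0.787, 1.168, -0.86], 'wrist_torque': [0.006, -0.033, -0.032], 'finger_force': 0.0, 'width': 1.0} 0.0187
side {'mtx': array([[423.02461882,   0.        , 251.87822527],
       [  0.        , 423.02461882, 193.37466164],
       [  0.        ,   0.        ,   1.        ]]), 'xyz': array([0.57094089, 1.05492206, 1.03961022]), 'rotation': array([ 46.80279104,  -0.63466599, 179.39428588])}
side mill_base 0.71 [166.8, 252.5] 1702
side can_handle 0.87 [141.8, 246.4] 891
side shaft_flats 0.51 [241.3, 237.5] 140
side parts_stand 0.92 [257.6, 240.7] 683
side tape_roll 0.61 [184.5, 194.9] 224
side reagent_bottle 0.56 [213.9, 196.2] 200
side petri_dish 0.7 [291.7, 306.5] 313
top {'mtx': array([[351.86828884,   0.        , 250.44464425],
       [  0.        , 351.86828884, 195.53818202],
       [  0.        ,   0.        ,   1.        ]]), 'xyz': array([0.39190815, 0.05707501, 1.10547502]), 'rotation': array([  9.52613124,   1.15868665, -91.53807165])}
top mill_base 0.66 [211.5, 326.8] 2239
top can_handle 0.67 [188.8, 343.0] 1347
top shaft_flats 0.3 [192.9, 199.2] 732
top parts_stand 0.85 [193.1, 197.7] 668
top tape_roll 0.78 [137.4, 302.8] 293
top reagent_bottle 0.44 [145.2, 252.1] 133
top petri_dish 0.8 [254.6, 159.0] 321
top petri_dish 0.45 [187.3, 202.6] 97
```

```bash
python3 - <<'E'
import cv2
a=cv2.imread("pics/side0.png")[110:330,140:360];b=cv2.imread("pics/top0.png")[110:300,120:400]
cv2.imwrite("pics/sc.png",cv2.resize(a,None,fx=2.7,fy=2.7,interpolation=2));cv2.imwrite("pics/tc.png",cv2.resize(b,None,fx=2.8,fy=2.8,interpolation=2))
E
```

```text
(no output)
```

View pics/sc.png

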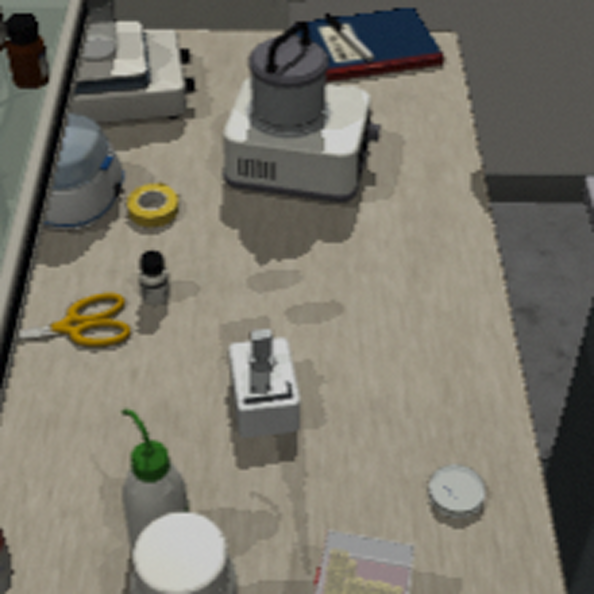

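View pics/tc.png

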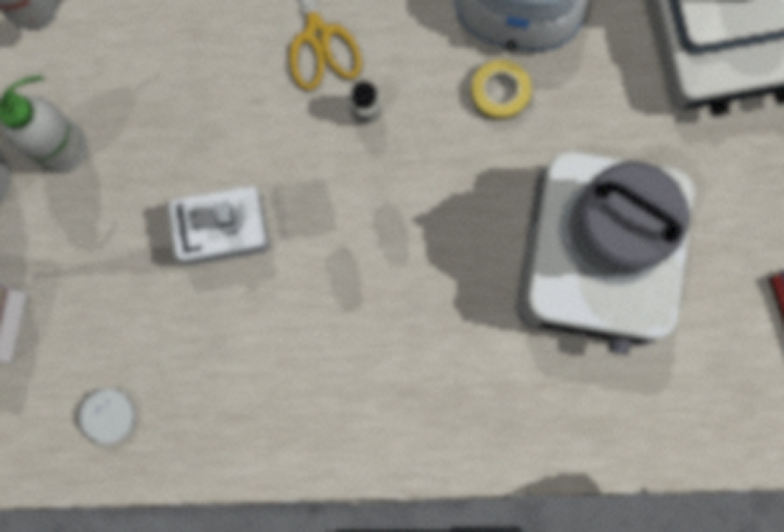

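Side crop: can on base with handle ends at about (240,134) and (253,121) full-frame; shaft upright in stand at (237,235). Top crop: handle ends (334,177)-(360,193), stand around (197,190), petri (159,255).

```bash
cat > h.py <<'E'
from rig import ctrl
import cv2,numpy as np
from scipy.spatial.transform import Rotation as R
def ray(c,rc):
    d=np.linalg.inv(c["mtx"])@[rc[1],rc[0],1]; return c["xyz"],R.from_euler('xyz',c["rotation"],degrees=True).as_matrix()@(d*[1,-1,-1])
def onz(c,rc,z):
    o,d=ray(c,rc); return o+d*(z-o[2])/d[2]
def proj(c,p):
    q=R.from_euler('xyz',c["rotation"],degrees=True).as_matrix().T@(np.asarray(p)-c["xyz"]); q=c["mtx"]@(q*[1,-1,-1]); return q[1]/q[2],q[0]/q[2]
def tri(obs):
    A=0;b=0;
    for c,rc in obs:
        o,d=ray(c,rc); d=d/np.linalg.norm(d); P=np.eye(3)-np.outer(d,d); A=A+P; b=b+P@o
    x=np.linalg.solve(A,b); res=[np.linalg.norm((np.eye(3)-np.outer(d/np.linalg.norm(d),d/np.linalg.norm(d)))@(x-o)) for o,d in (ray(c,rc) for c,rc in obs)]
    return x,max(res)
E
python3 - <<'E'
from h import *
np.set_printoptions(precision=4,suppress=True)
S,T=ctrl.calibration("side"),ctrl.calibration("top")
t=lambda x,y:(110+y/2.8,120+x/2.8); s=lambda x,y:(110+y/2.7,140+x/2.7)
print("can handle mid tri",tri([(T,t(637,210)),(S,s(287,45))]))
for p in((600,188),(673,233)): print("hend",onz(T,t(*p),.214))
for p in((270,65),(307,28)): print("hendS",onz(S,s(*p),.214))
# lid and base ellipses
print("lid ctr", onz(T,t(635,216),.19))
print("stand corners",[onz(T,t(*p),.05)[:2] for p in((168,203),(255,186),(270,242),(180,262))])
print("deck corners",[onz(T,t(*p),.09)[:2] for p in((548,152),(694,172),(674,340),(528,318))])
print("deck S",[onz(S,s(*p),.09)[:2] for p in((228,135),(355,155),(371,95))])
print("shaft top S",onz(S,s(261,333),.11),"T",[onz(T,t(*p),.11) for p in((215,215),(238,215))])
for q in("tape_roll","reagent_bottle","petri_dish"):
    pass
print([onz(T,p,.01)[:2] for p in((137.4,302.8),(145,252),(254.6,159))])
E
```

```text
can handle mid tri (array([ 0.5667, -0.1839,  0.196 ]), np.float64(0.0013931507713937578))
hend [ 0.5835 -0.1464  0.214 ]
hend [ 0.5395 -0.2099  0.214 ]
hendS [ 0.5892 -0.1144  0.214 ]
hendS [ 0.5422 -0.1969  0.214 ]
lid ctr [ 0.5608 -0.1829  0.19  ]
stand corners [array([0.6167, 0.2891]), array([0.6328, 0.1932]), array([0.57  , 0.1774]), array([0.5509, 0.2755])]
deck corners [array([ 0.6508, -0.1226]), array([ 0.6243, -0.2741]), array([ 0.4493, -0.2394]), array([ 0.476 , -0.0921])]
deck S [array([ 0.646 , -0.1305]), array([ 0.4795, -0.0896]), array([ 0.4515, -0.2195])]
shaft top S [0.5963 0.2352 0.11  ] T [array([0.5898, 0.2271, 0.11  ]), array([0.5891, 0.2033, 0.11  ])]
[array([ 0.762 , -0.1003]), array([0.7419, 0.0648]), array([0.4   , 0.3615])]
```

```bash
cat >> h.py <<'E'
def plan(pos,yaw,n,width=1.,start=None,dz=None):
    """rows for a straight move to pos, yaw (deg) in n rows"""
    if start is None:
        s=ctrl.state(); start=(s["position"],s["ee_rot"][2])
    p,y=np.array(start[0],float),start[1]; p0=p.copy(); pos=np.array(pos,float)
    turn=round(-np.radians(yaw-y)/.08/n,2); mx=0
    out=[]
    for i in range(n):
        M=R.from_euler('xyz',[180,0,y],degrees=True).as_matrix()
        d=np.round(M.T@(p0+(pos-p0)*(i+1)/n-p)/.03,2); mx=max(mx,abs(d).max(),abs(turn))
        out.append([width,*(float(v)+0. for v in d),float(turn)]); p=p+M@(d*.03); y-=np.degrees(turn*.08)
    for k in range(0,n,8): print(str(out[k:k+8]).replace(' ',''))
    print("end",p,y,"max",mx); return p,y
E
python3 - <<'E'
from h import *
a=plan([.25,-.565,.33],18.8+30,8)
plan([.555,-.185,.34],55.3,16,start=a)
E
```

```text
[[1.0,0.23,-0.14,-0.41,-0.82],[1.0,0.23,-0.13,-0.41,-0.82],[1.0,0.24,-0.12,-0.41,-0.82],[1.0,0.25,-0.09,-0.41,-0.82],[1.0,0.26,-0.08,-0.42,-0.82],[1.0,0.26,-0.07,-0.41,-0.82],[1.0,0.26,-0.04,-0.41,-0.82],[1.0,0.27,-0.03,-0.41,-0.82]]
end [ 0.25009953 -0.56501995  0.33004586] 48.902416980030154 max 0.82
[[1.0,1.01,-0.04,-0.02,-0.09],[1.0,1.02,-0.04,-0.02,-0.09],[1.0,1.01,-0.02,-0.02,-0.09],[1.0,1.02,-0.02,-0.02,-0.09],[1.0,1.01,-0.02,-0.02,-0.09],[1.0,1.02,0.0,-0.02,-0.09],[1.0,1.01,0.0,-0.03,-0.09],[1.0,1.02,0.01,-0.02,-0.09]]
[[1.0,1.01,0.02,-0.02,-0.09],[1.0,1.02,0.02,-0.02,-0.09],[1.0,1.01,0.03,-0.02,-0.09],[1.0,1.02,0.04,-0.02,-0.09],[1.0,1.01,0.05,-0.02,-0.09],[1.0,1.01,0.05,-0.02,-0.09],[1.0,1.02,0.06,-0.02,-0.09],[1.0,1.01,0.07,-0.02,-0.09]]
end [ 0.55502171 -0.18502317  0.33994586] 55.50289077993719 max 1.02
```

Request:
servo_tool --steps '[[[1, 0.23, -0.14, -0.41, -0.82], [1, 0.23, -0.13, -0.41, -0.82], [1, 0.24, -0.12, -0.41, -0.82], [1, 0.25, -0.09, -0.41, -0.82], [1, 0.26, -0.08, -0.42, -0.82], [1, 0.26, -0.07, -0.41, -0.82], [1, 0.26, -0.04, -0.41, -0.82], [1, 0.27, -0.03, -0.41, -0.82]]]'

```text
time_s: 1.8
position: [0.2503, -0.5647, 0.3305]
ee_rot: [180.0, 0.0, 49.0]
force: [-0.6, -0.1, -0.9]
width: 0.999
finger_force: 0.0
```

Request:
servo_tool --steps '[[[1, 1, 0, 0, -0.1], [1, 1, 0, 0, -0.1], [1, 1, 0, 0, -0.1], [1, 1, 0, 0, -0.1], [1, 1, 0, 0, -0.1], [1, 1, 0, 0, -0.1], [1, 1, 0, 0, -0.1], [1, 1, 0, 0, -0.1]]]'

```text
time_s: 2.8
position: [0.4041, -0.3765, 0.3295]
ee_rot: [-179.9, -0.0, 52.7]
force: [-0.9, -0.1, -0.2]
width: 1.002
finger_force: 0.0
```

Request:
servo_tool --steps '[[[1, 1, 0, 0, -0.1], [1, 1, 0, 0, -0.1], [1, 1, 0, 0, -0.1], [1, 1, 0, 0, -0.1], [1, 0.5, 0, 0, -0.1], [1, 0, 0, 0, 0], [1, 0, 0, 0, 0], [1, 0, 0, 0, 0]]]'

```text
time_s: 3.8
position: [0.4824, -0.2728, 0.3298]
ee_rot: [-180.0, 0.0, 54.7]
force: [-0.4, 0.3, 0.0]
width: 0.997
finger_force: 0.0
```

```bash
python3 - <<'E'
from h import *
c=ctrl.calibration("wrist"); im=ctrl.snapshot("wrist"); cv2.imwrite("pics/w1.png",im)
np.set_printoptions(precision=4,suppress=True)
print(ctrl.state()["position"],ctrl.state()["ee_rot"],c)
np.save("w1.npy",c,allow_pickle=True)
for d in ctrl.outline_of("wrist","can_handle"):print(d["conf"],d["pixel"],d["pixels"].sum())
E
```

```text
[ 0.4825 -0.2726  0.3298] [-179.986     0.0195   54.736 ] {'mtx': array([[309.3605,   0.    , 256.0446],
       [  0.    , 309.3605, 197.0373],
       [  0.    ,   0.    ,   1.    ]]), 'xyz': array([ 0.5208, -0.2181,  0.4727]), 'rotation': array([-14.9732,  -0.035 , -35.2152])}
0.64 [50.7, 273.6] 10974
```

View pics/w1.png

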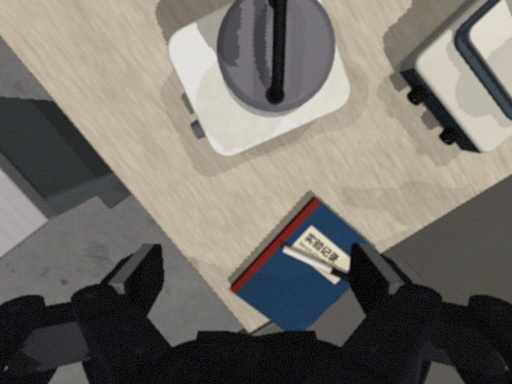

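Wrist view: lid disc centred near (col 276,row 50), handle bar nearly vertical from its near end (col 276,row 95) up to beyond (col 279,row 3).

```bash
python3 - <<'E'
from h import *
np.set_printoptions(precision=4,suppress=True)
c=np.load("w1.npy",allow_pickle=True).item(); im=cv2.imread("pics/w1.png"); T=ctrl.calibration("top");S=ctrl.calibration("side")
g=im.max(2)
for r in range(2,110,9):
    k=[x for x in range(255,300) if g[r,x]<32]; print(r,k[:1],k[-1:],end=' ')
a,b=onz(c,(80,277.3),.214),onz(c,(8,279.3),.214); print(a,b,np.degrees(np.arctan2(*(b-a)[1::-1])))
print("near end",onz(c,(95,276),.21), tri([(c,(95,276)),(T,(193.2,360.4))]),tri([(c,(95,276)),(S,(121,253))]))
# fit lid circle ellipse via grey mask
d=ctrl.outline_of("top","can_handle")
E
```

```text
2 [270] [285] 11 [274] [284] 20 [274] [284] 29 [274] [284] 38 [274] [283] 47 [273] [283] 56 [273] [283] 65 [273] [282] 74 [273] [282] 83 [272] [281] 92 [268] [282] 101 [270] [279] [ 0.5496 -0.2066  0.214 ] [ 0.5792 -0.1658  0.214 ] 54.10885989459713
near end [ 0.5428 -0.2152  0.21  ] (array([ 0.5432, -0.2153,  0.1961]), np.float64(0.0007633667533215944)) (array([ 0.544 , -0.2151,  0.1993]), np.float64(0.0002542485699586821))
```

```bash
python3 - <<'E'
from h import *
plan([.563,-.187,.29],54.1,8)
E
```

```text
[[1.0,0.48,0.07,0.17,0.02],[1.0,0.49,0.07,0.16,0.02],[1.0,0.48,0.06,0.17,0.02],[1.0,0.48,0.07,0.17,0.02],[1.0,0.49,0.06,0.16,0.02],[1.0,0.48,0.07,0.17,0.02],[1.0,0.48,0.06,0.17,0.02],[1.0,0.49,0.06,0.16,0.02]]
end [ 0.56294714 -0.18682055  0.29005869] 54.04411589666735 max 0.49
```

Request:
servo_tool --steps '[[[1, 0.65, 0.09, 0.22, 0.02], [1, 0.65, 0.09, 0.22, 0.02], [1, 0.65, 0.09, 0.22, 0.03], [1, 0.65, 0.09, 0.22, 0.03], [1, 0.65, 0.08, 0.22, 0.03], [1, 0.62, 0.08, 0.22, 0.03], [1, 0, 0, 0, 0], [1, 0, 0, 0, 0]]]'

```text
time_s: 4.95
position: [0.5628, -0.1868, 0.2905]
ee_rot: [180.0, 0.0, 54.1]
force: [0.0, -0.4, -0.4]
width: 1.002
finger_force: 0.0
```

```bash
python3 - <<'E'
from h import *
np.set_printoptions(precision=4,suppress=True)
c=ctrl.calibration("wrist"); im=ctrl.snapshot("wrist"); cv2.imwrite("pics/w2.png",im); np.save("w2.npy",c,allow_pickle=True)
print(ctrl.state()["position"],ctrl.state()["ee_rot"])
g=im.max(2)
for r in range(60,340,12):
    k=[x for x in range(225,300) if g[r,x]<32]; print(r,k[:1],k[-1:],end=' ')
E
```

```text
[ 0.5627 -0.1871  0.2906] [179.9835   0.0362  54.0498]
60 [] [] 72 [] [] 84 [] [] 96 [] [] 108 [] [] 120 [] [] 132 [] [] 144 [248] [266] 156 [252] [263] 168 [252] [263] 180 [252] [263] 192 [252] [263] 204 [252] [263] 216 [252] [262] 228 [250] [263] 240 [252] [262] 252 [] [] 264 [] [] 276 [] [] 288 [] [] 300 [] [] 312 [] [] 324 [] [] 336 [225] [299]
```

View pics/w2.png

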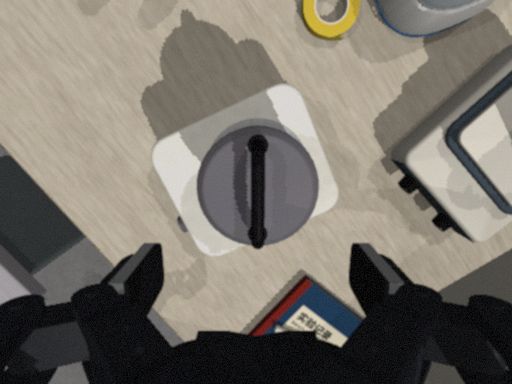

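Now the handle runs from (col 257,row 142) to (col 257,row 237), lid around (258,184).

```bash
python3 - <<'E'
from h import *
np.set_printoptions(precision=4,suppress=True)
c1=np.load("w1.npy",allow_pickle=True).item();c=np.load("w2.npy",allow_pickle=True).item()
print(tri([(c1,(94,275.5)),(c,(236,257))]),tri([(c1,(3,277.5)),(c,(143,257))]))
a,b=onz(c,(236,257),.206),onz(c,(143,257),.206); print((a+b)/2, np.linalg.norm(a-b),"line .214",onz(c,(190,257.5),.214),np.degrees(np.arctan2(*(b-a)[1::-1])))
print("lid",onz(c,(184,258),.19))
E
```

```text
(array([ 0.5445, -0.2139,  0.1893]), np.float64(0.00020099246305803868)) (array([ 0.5894, -0.1525,  0.1707]), np.float64(0.0005914221171844516))
[ 0.5695 -0.1788  0.206 ] 0.07240430331474591 line .214 [ 0.5715 -0.1766  0.214 ] 54.18800607500866
lid [ 0.5714 -0.1776  0.19  ]
```

Request:
servo_tool --steps '[[[1, 0.09, 0.02, 0.6, 0], [1, 0.09, 0.01, 0.6, 0], [1, 0, 0, 0.6, 0], [1, 0, 0, 0.6, 0], [1, 0, 0, 0.45, 0], [1, 0, 0, 0.25, 0], [0, 0, 0, 0, 0], [0, 0, 0, 0, 0]]]' --grip_force 60

```text
time_s: 6.0
position: [0.5676, -0.182, 0.198]
ee_rot: [179.9, -0.0, 54.1]
force: [0.2, -0.2, -0.6]
width: 0.607
finger_force: 0.0
```

Request:
servo_tool --steps '[[[0, 0, 0, 0, 0], [0, 0, 0, 0, 0], [0, 0, 0, 0, 0], [0, 0, 0, 0, 0], [0, 0, 0, -0.1, 0], [0, 0, 0, -0.2, 0], [0, 0, 0, -0.3, 0], [0, 0, 0, -0.4, 0]]]'

```text
time_s: 7.0
position: [0.5668, -0.1819, 0.2279]
ee_rot: [-180.0, 0.0, 54.1]
force: [0.8, -0.2, -4.3]
width: 0.089
finger_force: 58.4
```

```bash
python3 - <<'E'
from h import *
a=plan([.567,-.182,.265],54.1,3,0)
plan([.47,.03,.265],54.1,12,0,start=a)
E
```

```text
[[0,0.0,0.0,-0.41,0.0],[0,0.0,0.0,-0.42,0.0],[0,0.0,0.01,-0.41,0.0]]
end [ 0.56707583 -0.18206507  0.2650718 ] 54.14048604171345 max 0.42
[[0,0.32,-0.56,0.0,0.0],[0,0.32,-0.57,0.0,0.0],[0,0.32,-0.56,0.0,0.0],[0,0.32,-0.56,0.0,0.0],[0,0.32,-0.57,0.0,0.0],[0,0.32,-0.56,0.0,0.0],[0,0.32,-0.57,0.0,0.0],[0,0.32,-0.56,0.0,0.0]]
[[0,0.32,-0.56,0.0,0.0],[0,0.31,-0.57,0.0,0.0],[0,0.32,-0.56,0.0,0.0],[0,0.32,-0.56,0.0,0.0]]
end [0.4700238  0.02985651 0.2650718 ] 54.14048604171345 max 0.57
```

Request:
servo_tool --steps '[[[0, 0, 0, -0.41, 0], [0, 0, 0, -0.42, 0], [0, 0, 0, -0.41, 0], [0, 0.2, -0.35, 0, 0], [0, 0.3, -0.54, 0, 0], [0, 0.4, -0.71, 0, 0], [0, 0.4, -0.71, 0, 0], [0, 0.4, -0.71, 0, 0]]]'

```text
time_s: 8.0
position: [0.5225, -0.0853, 0.2646]
ee_rot: [-180.0, 0.0, 54.2]
force: [-0.6, 0.3, -4.1]
width: 0.09
finger_force: 58.4
```

Request:
servo_tool --steps '[[[0, 0.4, -0.71, 0, 0], [0, 0.4, -0.71, 0, 0], [0, 0.4, -0.71, 0, 0], [0, 0.4, -0.71, 0, 0], [0, 0.3, -0.54, 0.2, 0], [0, 0.2, -0.35, 0.5, 0], [0, 0, 0, 0.7, 0], [0, 0, 0, 0.7, 0]]]'

```text
time_s: 9.0
position: [0.4696, 0.0294, 0.2008]
ee_rot: [180.0, 0.0, 54.1]
force: [-0.7, -0.3, -4.8]
width: 0.092
finger_force: 58.5
```

Request:
servo_tool --steps '[[[0, 0, 0, 0.8, 0], [0, 0, 0, 0.8, 0], [0, 0, 0, 0.6, 0], [0, 0, 0, 0.3, 0], [0, 0, 0, 0.2, 0], [0, 0, 0, 0.1, 0], [0, 0, 0, 0, 0], [0, 0, 0, 0, 0]]]'

```text
time_s: 10.0
position: [0.4702, 0.029, 0.118]
ee_rot: [180.0, -0.0, 54.1]
force: [-0.4, -0.2, -3.9]
width: 0.09
finger_force: 58.5
```

Request:
servo_tool --steps '[[[0, 0, 0, 0.08, 0], [0, 0, 0, 0.06, 0], [0, 0, 0, 0.06, 0], [0, 0, 0, 0.05, 0], [0, 0, 0, 0.04, 0], [0, 0, 0, 0.03, 0], [0, 0, 0, 0.02, 0], [0, 0, 0, 0, 0]]]'

```text
time_s: 11.0
position: [0.4699, 0.0294, 0.108]
ee_rot: [180.0, -0.0, 54.2]
force: [-3.3, 1.1, 4.4]
width: 0.095
finger_force: 59.6
```

Request:
servo_tool --steps '[[[0.4, 0, 0, 0, 0], [0.5, 0, 0, 0, 0], [0.5, 0, 0, 0, 0], [0.5, 0, 0, 0, 0], [0.5, 0, 0, -0.2, 0], [0.6, 0, 0, -0.8, 0], [0.8, 0, 0, -1, 0], [1, 0, 0, -1, 0]]]'

```text
time_s: 12.0
position: [0.4697, 0.0292, 0.1986]
ee_rot: [-180.0, -0.0, 54.2]
force: [0.6, -0.2, -0.1]
width: 0.979
finger_force: 0.0
```

```bash
python3 - <<'E'
from h import *
plan([.575,.215,.25],10,10)
E
```

```text
[[1.0,0.71,-0.08,-0.17,0.96],[1.0,0.7,-0.13,-0.17,0.96],[1.0,0.68,-0.19,-0.17,0.96],[1.0,0.68,-0.23,-0.18,0.96],[1.0,0.65,-0.29,-0.17,0.96],[1.0,0.62,-0.34,-0.17,0.96],[1.0,0.6,-0.38,-0.17,0.96],[1.0,0.57,-0.43,-0.17,0.96]]
[[1.0,0.53,-0.47,-0.17,0.96],[1.0,0.5,-0.52,-0.17,0.96]]
end [0.57501063 0.21512929 0.24987948] 10.15240042327008 max 0.96
```

Request:
servo_tool --steps '[[[1, 0.71, -0.08, -0.17, 0.96], [1, 0.7, -0.13, -0.17, 0.96], [1, 0.68, -0.19, -0.17, 0.96], [1, 0.68, -0.23, -0.18, 0.96], [1, 0.65, -0.29, -0.17, 0.96], [1, 0.62, -0.34, -0.17, 0.96], [1, 0.6, -0.38, -0.17, 0.96], [1, 0.57, -0.43, -0.17, 0.96]]]'

```text
time_s: 13.0
position: [0.5544, 0.1782, 0.239]
ee_rot: [-180.0, -0.0, 18.8]
force: [0.3, -0.6, 0.2]
width: 0.995
finger_force: 0.0
```

Request:
servo_tool --steps '[[[1, 0.53, -0.47, -0.17, 0.96], [1, 0.5, -0.52, -0.17, 0.96], [1, 0, 0, 0, 0], [1, 0, 0, 0, 0], [1, 0, 0, 0, 0], [1, 0, 0, 0, 0], [1, 0, 0, 0, 0], [1, 0, 0, 0, 0]]]'

```text
time_s: 14.0
position: [0.5752, 0.2147, 0.2488]
ee_rot: [180.0, -0.0, 10.1]
force: [-1.0, 0.2, -0.3]
width: 1.0
finger_force: 0.0
```

```bash
python3 - <<'E'
from h import *
np.set_printoptions(precision=4,suppress=True)
print(ctrl.state()["position"],ctrl.state()["ee_rot"])
c=ctrl.calibration("wrist"); im=ctrl.snapshot("wrist"); cv2.imwrite("pics/w3.png",im); np.save("w3.npy",c,allow_pickle=True)
for q in("shaft_flats","parts_stand"):
    for d in ctrl.outline_of("wrist",q)[:2]:print(q,d["conf"],d["pixel"],d["pixels"].sum())
s=ctrl.snapshot("side"); cv2.imwrite("pics/s3.png",s)
t=ctrl.snapshot("top"); cv2.imwrite("pics/t3.png",t)
a=cv2.resize(im[60:360,130:400],None,fx=1.85,fy=1.85,interpolation=2)
h=cv2.resize(t[150:260,250:380],None,fx=2.3,fy=2.3,interpolation=2);k=cv2.resize(s[105:260,180:310],None,fx=2.3,fy=2.3,interpolation=2)[:a.shape[0]-h.shape[0]]
r=np.vstack([h,k,np.zeros((a.shape[0]-h.shape[0]-k.shape[0],h.shape[1],3),np.uint8)])
cv2.imwrite("pics/m3.png",np.hstack([a,r])); print(a.shape,r.shape)
E
```

```text
[0.5752 0.2147 0.2488] [179.9958  -0.0051  10.1222]
shaft_flats 0.9 [157.0, 250.5] 695
parts_stand 0.65 [150.2, 232.6] 4859
(555, 500, 3) (555, 299, 3)
```

View pics/m3.png

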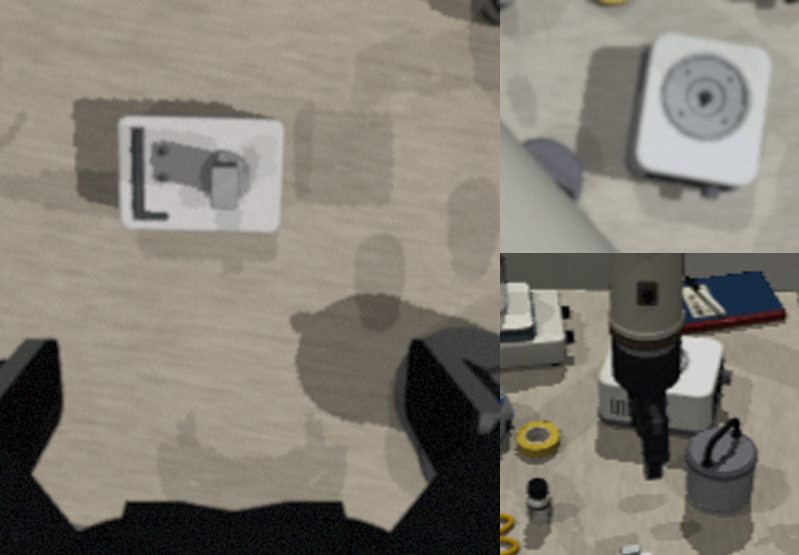

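Wrist crop: shaft's top face centred near crop (225,186) = full (col 251.6,row 160.5), aligned with image axes; can stands upright clear of base; hub visible on the deck at top-image (col 339,row 192).

```bash
python3 - <<'E'
from h import *
np.set_printoptions(precision=4,suppress=True)
c=np.load("w3.npy",allow_pickle=True).item(); T=ctrl.calibration("top")
w=lambda x,y:(60+y/1.85,130+x/1.85)
p=onz(c,w(225,186.5),.098);print("shaft top",p, tri([(c,w(225,186.5)),(T,(110+216/2.8,120+206/2.8))]))
q=[onz(c,w(*k),.098)[:2] for k in((211.5,167),(238,167),(238.5,208),(211.5,208))]; print(q, [np.linalg.norm(q[i]-q[i-1]) for i in range(4)])
cs=[onz(c,w(*k),.05)[:2] for k in((119,117),(284,120),(280,232),(120,229))];print("stand",cs)
print("hub",onz(T,(192.2,339.1),.088))
im=cv2.imread("pics/w3.png"); cv2.imwrite("pics/z.png",cv2.resize(im[135:185,200:290],None,fx=8,fy=8,interpolation=0))
g=cv2.cvtColor(im,6)[145:176,238:264];print(g[::2])
E
```

```text
shaft top [0.5975 0.224  0.098 ] (array([0.5943, 0.2309, 0.1024]), np.float64(0.007812034055394423))
[array([0.6062, 0.2326]), array([0.6085, 0.2192]), array([0.5877, 0.2152]), array([0.5852, 0.229 ])] [np.float64(0.021204934941927097), np.float64(0.013524402673379544), np.float64(0.021206985544229114), np.float64(0.014036864170354891)]
stand [array([0.6196, 0.2911]), array([0.6349, 0.1964]), array([0.569 , 0.1855]), array([0.5536, 0.2821])]
hub [ 0.5652 -0.1862  0.088 ]
[[113 111 111 105  97  85  83  80  81  88 113 129 131 125 124 122 119 121
  119 118 122 124 129 141 152 159]
 [112 105 100  88  81  84  80  73  68  74  79  93  97 103 100  95  90  92
   93 104 124 135 131 130 136 154]
 [103  99  85  84  85  86  77  76  71  72  72  71  72  76  73  76  70  69
   75  83 115 133 139 130 123 127]
 [ 99  86  85  83  81  82 100 124 135 136 139 139 138 138 135 137 136 139
  136 133 130 134 135 125 122 123]
 [ 92  84  82  85  83  84 105 134 149 148 150 150 143 145 144 147 145 143
  148 143 129 126 129 128 123 123]
 [ 90  82  82  82  82  88 111 138 147 148 148 142 145 144 147 145 146 153
  152
[... 420 characters left out ...]
48 148 144
  144 144 131 126 137 144 143 153]
 [178 171 150 126 121 115 126 143 150 150 149 147 151 143 150 147 147 147
  144 137 134 133 141 157 172 181]
 [176 178 173 171 169 143 126 140 147 149 145 148 147 147 144 145 149 148
  147 144 146 156 167 178 184 194]
 [175 171 174 176 173 151 132 139 146 144 145 146 150 146 143 147 145 148
  149 150 159 175 179 185 189 192]
 [183 181 181 182 185 168 141 135 142 143 141 141 145 141 143 142 147 145
  144 145 156 181 194 196 196 196]
 [196 196 194 193 193 191 181 174 168 166 163 160 155 152 153 154 156 154
  154 165 175 180 186 189 191 193]
 [193 193 192 192 194 194 192 192 184 178 172 173 174 175 175 174 177 173
  176 176 175 177 180 186 196 194]]
```

Request:
servo_tool --steps '[[[1, 0.3, -0.06, 0.7, 0], [1, 0.3, -0.06, 0.7, 0], [1, 0.2, -0.05, 0.6, 0], [1, 0, 0, 0.4, 0], [1, 0, 0, 0.2, 0], [1, 0, 0, 0, 0], [1, 0, 0, 0, 0], [1, 0, 0, 0, 0]]]'

```text
time_s: 15.25
position: [0.5983, 0.2243, 0.1716]
ee_rot: [-180.0, -0.1, 10.1]
force: [0.3, -1.3, 0.3]
width: 1.001
finger_force: 0.0
```

```bash
python3 - <<'E'
from h import *
np.set_printoptions(precision=4,suppress=True)
print(ctrl.state()["position"],ctrl.state()["ee_rot"])
c=ctrl.calibration("wrist"); im=ctrl.snapshot("wrist"); cv2.imwrite("pics/w4.png",im); np.save("w4.npy",c,allow_pickle=True)
for d in ctrl.outline_of("wrist","shaft_flats")[:2]:print(d["conf"],d["pixel"],d["pixels"].sum())
print(proj(c,[.597,.224,.098]))
cv2.imwrite("pics/z4.png",cv2.resize(im[120:290,170:340],None,fx=3.5,fy=3.5,interpolation=2))
E
```

```text
[0.5983 0.2243 0.1716] [-179.9978   -0.0815   10.1268]
0.91 [199.7, 253.6] 1163
0.7 [182.7, 231.5] 7672
(np.float64(210.13400345045014), np.float64(257.56826268499185))
```

View pics/z4.png

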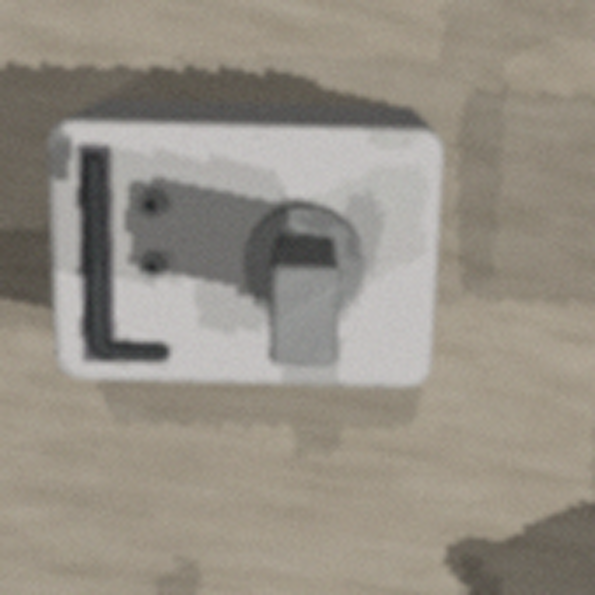

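Top face centre at full (col 256.9,row 210), matching the prediction for (0.597, 0.224, 0.098): height confirmed by two views.

Request:
servo_tool --steps '[[[1, -0.04, 0, 0.7, 0], [1, 0, 0, 0.7, 0], [1, 0, 0, 0.7, 0], [1, 0, 0, 0.7, 0], [1, 0, 0, 0.5, 0], [1, 0, 0, 0.23, 0], [1, 0, 0, 0, 0], [0, 0, 0, 0, 0]]]' --grip_force 70

```text
time_s: 16.35
position: [0.5974, 0.2243, 0.0656]
ee_rot: [-180.0, -0.1, 10.1]
force: [0.3, 0.0, -0.5]
width: 0.818
finger_force: 0.0
```

Request:
servo_tool --steps '[[[0, 0, 0, 0, 0], [0, 0, 0, 0, 0], [0, 0, 0, 0, 0], [0, 0, 0, 0, 0], [0, 0, 0, 0, 0], [0, 0, 0, -0.1, 0], [0, 0, 0, -0.2, 0], [0, 0, 0, -0.2, 0]]]'

```text
time_s: 17.35
position: [0.5964, 0.2239, 0.0799]
ee_rot: [180.0, 0.0, 10.1]
force: [-0.4, -0.1, -2.2]
width: 0.151
finger_force: 68.3
```

```bash
python3 - <<'E'
from h import *
plan([.485,-.17,.24],-10,14,0,start=([.597,.224,.24],10.1))
E
```

```text
[[0,-0.43,0.88,0.0,0.31],[0,-0.4,0.88,0.0,0.31],[0,-0.39,0.9,0.0,0.31],[0,-0.36,0.91,0.0,0.31],[0,-0.33,0.91,0.0,0.31],[0,-0.32,0.92,0.0,0.31],[0,-0.29,0.93,0.0,0.31],[0,-0.27,0.94,0.0,0.31]]
[[0,-0.25,0.95,0.0,0.31],[0,-0.22,0.95,0.0,0.31],[0,-0.2,0.95,0.0,0.31],[0,-0.17,0.96,0.0,0.31],[0,-0.15,0.96,0.0,0.31],[0,-0.13,0.97,0.0,0.31]]
end [ 0.48503576 -0.16999869  0.24      ] -9.793094646942183 max 0.97
```

Request:
servo_tool --steps '[[[0, 0, 0, -0.4, 0], [0, 0, 0, -0.7, 0], [0, 0, 0, -0.8, 0], [0, 0, 0, -0.9, 0], [0, 0, 0, -0.9, 0], [0, 0, 0, -0.8, 0], [0, 0, 0, -0.5, 0], [0, 0, 0, -0.33, 0]]]'

```text
time_s: 18.35
position: [0.5969, 0.224, 0.2411]
ee_rot: [180.0, -0.1, 10.1]
force: [-0.1, -0.3, -2.3]
width: 0.152
finger_force: 68.3
```

Request:
servo_tool --steps '[[[0, -0.43, 0.88, 0, 0.31], [0, -0.4, 0.88, 0, 0.31], [0, -0.39, 0.9, 0, 0.31], [0, -0.36, 0.91, 0, 0.31], [0, -0.33, 0.91, 0, 0.31], [0, -0.32, 0.92, 0, 0.31], [0, -0.29, 0.93, 0, 0.31], [0, -0.27, 0.94, 0, 0.31]]]'

```text
time_s: 19.35
position: [0.5321, -0.002, 0.2394]
ee_rot: [-180.0, 0.1, -1.3]
force: [0.1, -0.4, -2.4]
width: 0.155
finger_force: 68.4
```

Request:
servo_tool --steps '[[[0, -0.25, 0.95, 0, 0.31], [0, -0.22, 0.95, 0, 0.31], [0, -0.2, 0.95, 0, 0.31], [0, -0.17, 0.96, 0, 0.31], [0, -0.15, 0.96, 0, 0.31], [0, -0.13, 0.97, 0, 0.31], [0, 0, 0, 0, 0], [0, 0, 0, 0, 0]]]'

```text
time_s: 20.35
position: [0.4849, -0.1693, 0.2395]
ee_rot: [-180.0, 0.0, -9.7]
force: [-0.3, 0.4, -2.3]
width: 0.149
finger_force: 68.6
```

```bash
python3 - <<'E'
from h import *
np.set_printoptions(precision=4,suppress=True)
print(ctrl.state()["position"],ctrl.state()["ee_rot"])
c=ctrl.calibration("wrist"); im=ctrl.snapshot("wrist"); cv2.imwrite("pics/w5.png",im); np.save("w5.npy",c,allow_pickle=True)
r,q=proj(c,[.566,-.184,.088]); print(r,q)
r,q=int(r),int(q); r0,c0=max(r-45,0),q-55; print(r0,c0)
a=cv2.resize(im[r0:r0+95,c0:c0+110],None,fx=5,fy=5,interpolation=2)
b=cv2.resize(im[150:384,130:390],None,fx=.9,fy=.9,interpolation=3);b=np.vstack([b,np.zeros((max(0,a.shape[0]-b.shape[0]),b.shape[1],3),np.uint8)])
cv2.imwrite("pics/z5.png",np.hstack([a,b[:a.shape[0]]]))
E
```

```text
[ 0.4849 -0.1693  0.2395] [-179.9531    0.0283   -9.7289]
95.47997531976253 258.6478877730539
50 203
```

View pics/z5.png

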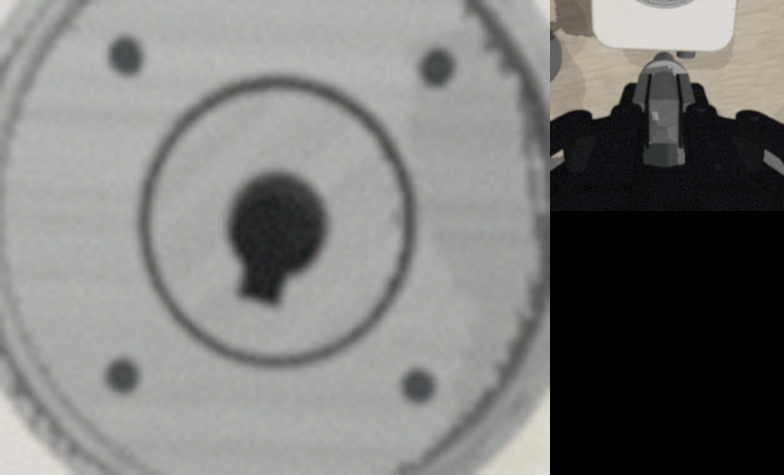

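Hub seen from the wrist: bore centre at crop (278,222) = full (258.4,94.2); keyway end at crop (258,300), i.e. pointing to −x, slightly to the left.

```bash
python3 - <<'E'
from h import *
np.set_printoptions(precision=4,suppress=True)
c=np.load("w5.npy",allow_pickle=True).item(); T=ctrl.calibration("top")
f=lambda x,y:(50+(y-2)/5,203+(x-2)/5)
b=onz(c,f(278,222),.088);k=onz(c,f(258,300),.088); print(b,k,np.linalg.norm(k-b),"key yaw",np.degrees(np.arctan2(*(b-k)[1::-1])))
for e in((237,270,239,296),(283,280,277,304)): 
    p,q=onz(c,f(*e[:2]),.088),onz(c,f(*e[2:]),.088);print(np.degrees(np.arctan2(*(p-q)[1::-1])))
p,q=onz(c,f(239,296),.088),onz(c,f(277,304),.088); print("end edge yaw",np.degrees(np.arctan2(*(p-q)[1::-1]))-90,np.linalg.norm(p-q))
L,Rr=onz(c,f(145,222),.088),onz(c,f(411,222),.088);print("ring",(L+Rr)/2,np.linalg.norm(L-Rr))
im=cv2.imread("pics/t3.png");print("top",tri([(T,(192.2,339.1)),(c,f(278,222))]))
plan([b[0],b[1],.24],-23,8,0)
E
```

```text
[ 0.5673 -0.1838  0.088 ] [ 0.5545 -0.1779  0.088 ] 0.014060712570140228 key yaw -24.670410656226917
-5.364605076845286
-24.135026498830754
end edge yaw -21.127275669209254 0.00710036364525951
ring [ 0.5673 -0.1838  0.088 ] 0.04812558673868934
top (array([ 0.5657, -0.1844,  0.093 ]), np.float64(0.0014701518810883083))
[[0,0.35,0.0,0.0,0.36],[0,0.35,0.0,0.0,0.36],[0,0.34,-0.02,0.0,0.36],[0,0.35,-0.02,-0.01,0.36],[0,0.35,-0.04,0.0,0.36],[0,0.34,-0.05,0.0,0.36],[0,0.35,-0.05,0.0,0.36],[0,0.34,-0.07,0.0,0.36]]
end [ 0.5674 -0.1838  0.2399] -22.869720360557068 max 0.36
```

Request:
servo_tool --steps '[[[0, 0.35, 0, 0, 0.36], [0, 0.35, 0, 0, 0.36], [0, 0.34, -0.02, 0, 0.36], [0, 0.35, -0.02, 0, 0.36], [0, 0.35, -0.04, 0, 0.36], [0, 0.34, -0.05, 0, 0.36], [0, 0.35, -0.05, 0, 0.36], [0, 0.34, -0.07, 0, 0.36]]]'

```text
time_s: 21.4
position: [0.5679, -0.1854, 0.2397]
ee_rot: [180.0, 0.0, -23.1]
force: [0.2, 0.7, -2.0]
width: 0.156
finger_force: 68.5
```

Request:
servo_tool --steps '[[[0, 0, 0, 0.4, 0], [0, 0, 0, 0.6, 0], [0, 0, 0, 0.7, 0], [0, 0, 0, 0.6, 0], [0, 0, 0, 0.4, 0], [0, 0, 0, 0.25, 0], [0, 0, 0, 0, 0], [0, 0, 0, 0, 0]]]'

```text
time_s: 22.4
position: [0.5678, -0.1852, 0.1519]
ee_rot: [-180.0, -0.1, -23.0]
force: [0.9, -0.3, -2.2]
width: 0.153
finger_force: 68.6
```

```bash
python3 - <<'E'
from h import *
np.set_printoptions(precision=4,suppress=True)
print(ctrl.state()["position"],ctrl.state()["ee_rot"],ctrl.state()["force"])
plan([.5673,-.1838,.136],-23,6,0)
E
```

```text
[ 0.5678 -0.1852  0.1519] [-179.9914   -0.0726  -22.96  ] [ 0.9383 -0.3332 -2.2014]
[[0,-0.01,-0.01,0.09,0.0],[0,0.0,0.0,0.09,0.0],[0,-0.01,-0.01,0.08,0.0],[0,0.0,-0.01,0.09,0.0],[0,-0.01,0.0,0.09,0.0],[0,0.0,-0.01,0.09,0.0]]
end [ 0.5675 -0.1838  0.136 ] -22.95999050611866 max 0.09
```

Request:
servo_tool --steps '[[[0, -0.03, -0.04, 0.09, 0], [0, 0, 0, 0.09, 0], [0, 0, 0, 0.09, 0], [0, 0, 0, 0.09, 0], [0, 0, 0, 0.09, 0], [0, 0, 0, 0.08, 0], [0, 0, 0, 0, 0], [0, 0, 0, 0, 0]]]'

```text
time_s: 23.4
position: [0.5672, -0.1842, 0.1353]
ee_rot: [180.0, -0.0, -23.0]
force: [2.4, -2.5, -4.0]
width: 0.153
finger_force: 68.3
```

Request:
servo_tool --steps '[[[0, 0.01, 0.01, 0.06, 0], [0, 0.01, 0.01, 0.06, 0], [0, 0, 0, 0.06, 0], [0, 0, 0, 0.06, 0], [0, 0, 0, 0.04, 0], [0, 0, 0, 0.04, 0], [0, 0, 0, 0, 0], [0, 0, 0, 0, 0]]]'

```text
time_s: 24.4
position: [0.5672, -0.1846, 0.1256]
ee_rot: [180.0, -0.0, -23.0]
force: [1.5, -2.7, -1.3]
width: 0.149
finger_force: 68.5
```

Request:
servo_tool --steps '[[[0, 0, 0.02, 0.08, 0], [0, 0, 0, 0.08, 0], [0, 0, 0, 0.08, 0], [0, 0, 0, 0.08, 0], [0, 0, 0, 0.07, 0], [0, 0, 0, 0.06, 0], [0, 0, 0, 0, 0], [0, 0, 0, 0, 0]]]'

```text
time_s: 25.4
position: [0.5672, -0.185, 0.1124]
ee_rot: [-180.0, -0.0, -23.0]
force: [1.2, -1.2, 3.3]
width: 0.153
finger_force: 69.2
```

Request:
servo_tool --steps '[[[0, 0, 0, 0.06, 0], [0, 0, 0, 0.06, 0], [0, 0, 0, 0.06, 0], [0, 0, 0, 0.05, 0], [0, 0, 0, 0.04, 0], [0, 0, 0, 0.02, 0], [0, 0, 0, 0, 0], [0, 0, 0, 0, 0]]]'

```text
time_s: 26.4
position: [0.5673, -0.185, 0.1041]
ee_rot: [-180.0, -0.0, -23.0]
force: [1.0, -0.5, 7.5]
width: 0.152
finger_force: 69.8
```

Request:
servo_tool --steps '[[[0, 0, 0, 0.02, 0], [0, 0, 0, 0.02, 0], [0, 0, 0, 0.02, 0], [0, 0, 0, 0, 0], [0, 0, 0, 0, 0], [0, 0, 0, 0, 0], [0, 0, 0, 0, 0], [0, 0, 0, 0, 0]]]'

```text
time_s: 27.4
position: [0.5674, -0.1851, 0.1032]
ee_rot: [180.0, -0.1, -23.0]
force: [-2.2, -0.2, 12.9]
width: 0.153
finger_force: 70.7
```

Request:
servo_tool --steps '[[[0, 0, 0, 0.02, 0], [0, 0, 0, 0.02, 0], [0, 0, 0, 0, 0], [0, 0, 0, 0, 0], [0, 0, 0, 0, 0], [0, 0, 0, 0, 0], [0, 0, 0, 0, 0], [0, 0, 0, 0, 0]]]'

```text
time_s: 28.4
position: [0.5675, -0.1851, 0.1031]
ee_rot: [180.0, -0.1, -23.0]
force: [-5.1, 0.2, 20.9]
width: 0.154
finger_force: 71.8
```

```bash
python3 - <<'E'
from h import *
np.set_printoptions(precision=4,suppress=True)
s=ctrl.state();print(s["position"],s["force"],s["wrist_torque"])
a=cv2.resize(ctrl.snapshot("side")[110:270,170:330],None,fx=2.4,fy=2.4,interpolation=2);b=cv2.resize(ctrl.snapshot("wrist")[100:350,140:390],a.shape[:2][::-1],interpolation=2)
cv2.imwrite("pics/f.png",np.hstack([a,b]))
E
```

```text
[ 0.5675 -0.1851  0.1031] [-5.0567  0.1815 20.9255] [0.0632 1.0779 0.0373]
```

View pics/f.png

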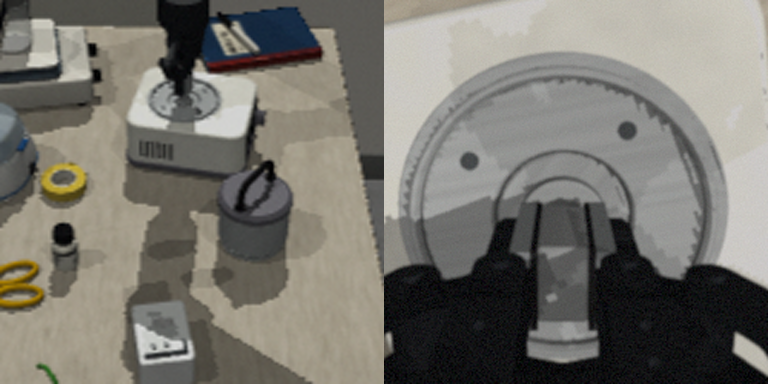

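The shaft sits with its collar on the hub (the position stopped while the force rose to about 21 N), and the can stands upright beside the base.

```bash
python3 -c "
from rig import ctrl
print(ctrl.hand_in())"
```

```text
the job is handed in; nothing more can be done
None
```

The job is handed in (the rig returned no verdict): the can stands upright on the worktop beside the base, the shaft's key is in the keyway and its collar is on the hub, and the arm still grips it and presses it home with about 21 N at the wrist.

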